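# Kit the bench chest and hold its lid at balance for fitting the stay

## Task

First, while the lid of the blue chest leans right back out of the way, stand three of the four brass lampholders upright in its tray, one in each compartment, and leave the fourth standing on the desk. Then take the lid by the middle of its black handle, swing it forward to its balance point, where its weight stands straight over the hinge and it would fall neither way, and finish the program still holding it there, at rest, so that I can screw on the lid stay. Never let the lid drop towards shut, and do not push the mug or the wire spools about.

Things in the scene. Friction and masses are not known exactly. Their poses are not given: they have to be found in the camera images.
- chest: blue steel bench chest fixed on the desk, lid open. Base 130 (x) x 180 (y) x 90 mm high, walls 3 mm. Origin under the base's centre; x points to the hinged back wall, y to the chest's left, z up. Its tray floor is 52 mm above the desk; two dividers (top at 82 mm, parallel to x, at y = +-29 mm) make three compartments side by side along y, each 124 mm (x) by 57 mm (y).
- chest_lid (a joint): lid angle about the hinge on top of the back wall, rad: 0 closed, 1.85 leaning back on its stop (the start). Nearly free hinge (friction 0.006 Nm), no spring, no stay. The lid (0.6 kg, 130 x 180 x 40 mm) balances at 1.21 rad, 21 degrees short of upright, its centre of mass straight above the hinge; below that it falls shut, above it falls back.
- lid_handle (a point): middle of the round black grip bar of the bow handle on the lid's free edge: 9 mm thick, 90 mm long, parallel to the hinge; gap between bar and lid edge 33 mm. At lid angle q it is -169*cos(q+0.119) mm along the chest's x from the hinge and 169*sin(q+0.119) mm above the hinge.
- lid_hinge (a point): middle of the hinge axis: 65 mm behind the chest's centre, 90 mm above the desk; the axis runs along the chest's y
- floor_left (a point): centre of the floor of the chest's left compartment, 52 mm above the desk, y = +58 mm in the chest
- floor_middle (a point): centre of the floor of the chest's middle compartment, 52 mm above the desk, y = 0 mm in the chest
- floor_right (a point): centre of the floor of the chest's right compartment, 52 mm above the desk, y = -58 mm in the chest
- holder_1: brass lampholder, one of four alike: round, 34 mm across, 50 mm high, about 50 g, standing upright on the desk; origin at the centre of its foot, z up
- holder_2: brass lampholder, one of four alike: round, 34 mm across, 50 mm high, about 50 g, standing upright on the desk; origin at the centre of its foot, z up
- holder_3: brass lampholder, one of four alike: round, 34 mm across, 50 mm high, about 50 g, standing upright on the desk; origin at the centre of its foot, z up
- holder_4: brass lampholder, one of four alike: round, 34 mm across, 50 mm high, about 50 g, standing upright on the desk; origin at the centre of its foot, z up
- mug: to be left alone: white mug, 72x95x91 mm, at the back; origin at the centre of its underside
- spool_copper: to be left alone: spool of copper wire, 62 mm across, 50 mm high; origin at the centre of its underside
- spool_black: to be left alone: spool of black wire, 62 mm across, 50 mm high; origin at the centre of its underside

How it is judged:
On the way:
1. three lampholders stand upright in the tray, one in each compartment, the fourth stands on the desk, and the lid is still leaning back (((x of holder_1 in the frame of floor_left between -0.05 and 0.05 m and y of holder_1 in the frame of floor_left between -0.02 and 0.02 m and z of holder_1 in the frame of floor_left below 0.006 m and angle between holder_1's own z axis and vertical below 0.2 rad) or (x of holder_2 in the frame of floor_left between -0.05 and 0.05 m and y of holder_2 in the frame of floor_left between -0.02 and 0.02 m and z of holder_2 in the frame of floor_left below 0.006 m and angle between holder_2's own z axis and vertical below 0.2 rad) or (x of holder_3 in the frame of floor_left between -0.05 and 0.05 m and y of holder_3 in the frame of floor_left between -0.02 and 0.02 m and z of holder_3 in the frame of floor_left below 0.006 m and angle between holder_3's own z axis and vertical below 0.2 rad) or (x of holder_4 in the frame of floor_left between -0.05 and 0.05 m and y of holder_4 in the frame of floor_left between -0.02 and 0.02 m and z of holder_4 in the frame of floor_left below 0.006 m and angle between holder_4's own z axis and vertical below 0.2 rad)) and ((x of holder_1 in the frame of floor_middle between -0.05 and 0.05 m and y of holder_1 in the frame of floor_middle between -0.02 and 0.02 m and z of holder_1 in the frame of floor_middle below 0.006 m and angle between holder_1's own z axis and vertical below 0.2 rad) or (x of holder_2 in the frame of floor_middle between -0.05 and 0.05 m and y of holder_2 in the frame of floor_middle between -0.02 and 0.02 m and z of holder_2 in the frame of floor_middle below 0.006 m and angle between holder_2's own z axis and vertical below 0.2 rad) or (x of holder_3 in the frame of floor_middle between -0.05 and 0.05 m and y of holder_3 in the frame of floor_middle between -0.02 and 0.02 m and z of holder_3 in the frame of floor_middle below 0.006 m and angle between holder_3's own z axis and vertical below 0.2 rad) or (x of holder_4 in the frame of floor_middle between -0.05 and 0.05 m and y of holder_4 in the frame of floor_middle between -0.02 and 0.02 m and z of holder_4 in the frame of floor_middle below 0.006 m and angle between holder_4's own z axis and vertical below 0.2 rad)) and ((x of holder_1 in the frame of floor_right between -0.05 and 0.05 m and y of holder_1 in the frame of floor_right between -0.02 and 0.02 m and z of holder_1 in the frame of floor_right below 0.006 m and angle between holder_1's own z axis and vertical below 0.2 rad) or (x of holder_2 in the frame of floor_right between -0.05 and 0.05 m and y of holder_2 in the frame of floor_right between -0.02 and 0.02 m and z of holder_2 in the frame of floor_right below 0.006 m and angle between holder_2's own z axis and vertical below 0.2 rad) or (x of holder_3 in the frame of floor_right between -0.05 and 0.05 m and y of holder_3 in the frame of floor_right between -0.02 and 0.02 m and z of holder_3 in the frame of floor_right below 0.006 m and angle between holder_3's own z axis and vertical below 0.2 rad) or (x of holder_4 in the frame of floor_right between -0.05 and 0.05 m and y of holder_4 in the frame of floor_right between -0.02 and 0.02 m and z of holder_4 in the frame of floor_right below 0.006 m and angle between holder_4's own z axis and vertical below 0.2 rad)) and ((height (world z) of holder_1 below 0.005 m and angle between holder_1's own z axis and vertical below 0.2 rad) or (height (world z) of holder_2 below 0.005 m and angle between holder_2's own z axis and vertical below 0.2 rad) or (height (world z) of holder_3 below 0.005 m and angle between holder_3's own z axis and vertical below 0.2 rad) or (height (world z) of holder_4 below 0.005 m and angle between holder_4's own z axis and vertical below 0.2 rad)) and value of joint chest_lid above 1.65 rad), for 0.2 s.
At the end, for the whole second after the job is handed in: Fingers on the handle (over 1 N, TCP within 50 mm of the bar's middle), lid within 0.08 rad of its balance at 1.21 rad and still (under 0.15 rad/s); one lampholder upright (within 0.2 rad) on the floor of each compartment, the fourth standing on the desk (((x of holder_1 in the frame of floor_left between -0.05 and 0.05 m and y of holder_1 in the frame of floor_left between -0.02 and 0.02 m and z of holder_1 in the frame of floor_left below 0.006 m and angle between holder_1's own z axis and vertical below 0.2 rad) or (x of holder_2 in the frame of floor_left between -0.05 and 0.05 m and y of holder_2 in the frame of floor_left between -0.02 and 0.02 m and z of holder_2 in the frame of floor_left below 0.006 m and angle between holder_2's own z axis and vertical below 0.2 rad) or (x of holder_3 in the frame of floor_left between -0.05 and 0.05 m and y of holder_3 in the frame of floor_left between -0.02 and 0.02 m and z of holder_3 in the frame of floor_left below 0.006 m and angle between holder_3's own z axis and vertical below 0.2 rad) or (x of holder_4 in the frame of floor_left between -0.05 and 0.05 m and y of holder_4 in the frame of floor_left between -0.02 and 0.02 m and z of holder_4 in the frame of floor_left below 0.006 m and angle between holder_4's own z axis and vertical below 0.2 rad)) and ((x of holder_1 in the frame of floor_middle between -0.05 and 0.05 m and y of holder_1 in the frame of floor_middle between -0.02 and 0.02 m and z of holder_1 in the frame of floor_middle below 0.006 m and angle between holder_1's own z axis and vertical below 0.2 rad) or (x of holder_2 in the frame of floor_middle between -0.05 and 0.05 m and y of holder_2 in the frame of floor_middle between -0.02 and 0.02 m and z of holder_2 in the frame of floor_middle below 0.006 m and angle between holder_2's own z axis and vertical below 0.2 rad) or (x of holder_3 in the frame of floor_middle between -0.05 and 0.05 m and y of holder_3 in the frame of floor_middle between -0.02 and 0.02 m and z of holder_3 in the frame of floor_middle below 0.006 m and angle between holder_3's own z axis and vertical below 0.2 rad) or (x of holder_4 in the frame of floor_middle between -0.05 and 0.05 m and y of holder_4 in the frame of floor_middle between -0.02 and 0.02 m and z of holder_4 in the frame of floor_middle below 0.006 m and angle between holder_4's own z axis and vertical below 0.2 rad)) and ((x of holder_1 in the frame of floor_right between -0.05 and 0.05 m and y of holder_1 in the frame of floor_right between -0.02 and 0.02 m and z of holder_1 in the frame of floor_right below 0.006 m and angle between holder_1's own z axis and vertical below 0.2 rad) or (x of holder_2 in the frame of floor_right between -0.05 and 0.05 m and y of holder_2 in the frame of floor_right between -0.02 and 0.02 m and z of holder_2 in the frame of floor_right below 0.006 m and angle between holder_2's own z axis and vertical below 0.2 rad) or (x of holder_3 in the frame of floor_right between -0.05 and 0.05 m and y of holder_3 in the frame of floor_right between -0.02 and 0.02 m and z of holder_3 in the frame of floor_right below 0.006 m and angle between holder_3's own z axis and vertical below 0.2 rad) or (x of holder_4 in the frame of floor_right between -0.05 and 0.05 m and y of holder_4 in the frame of floor_right between -0.02 and 0.02 m and z of holder_4 in the frame of floor_right below 0.006 m and angle between holder_4's own z axis and vertical below 0.2 rad)) and ((height (world z) of holder_1 below 0.005 m and angle between holder_1's own z axis and vertical below 0.2 rad) or (height (world z) of holder_2 below 0.005 m and angle between holder_2's own z axis and vertical below 0.2 rad) or (height (world z) of holder_3 below 0.005 m and angle between holder_3's own z axis and vertical below 0.2 rad) or (height (world z) of holder_4 below 0.005 m and angle between holder_4's own z axis and vertical below 0.2 rad)) and value of joint chest_lid between 1.13 and 1.29 rad and velocity of joint chest_lid between -0.15 and 0.15 rad/s and distance between the grasp point and lid_handle below 0.05 m and contact force between the fingers and chest above 1 N); the arm keeps its last pose, push and grip.
It fails at once if the lid drops towards shut (below 0.8 rad) (value of joint chest_lid below 0.8 rad).
It fails at once if the mug or a wire spool is pushed more than 30 mm (distance of any of mug, spool_copper, spool_black from where it was at the start of the episode above 0.03 m).
It also fails if it takes over 72 s, if anything falls off the work surface, if the arm or the gripper's body presses on something with over 40 N, if the wrist force passes 120 N, or if a joint passes its speed limit or range.

## Robot

A 6-joint arm with a two-finger parallel gripper is mounted at the origin on the work surface; the furniture and walls round the work are solid. World frame = base frame: x ahead of the robot, y to its left, z up, the work surface at z = 0. Lengths are in m, angles in rad, forces in N, time in s.
With the tool pointing down it reaches from about 0.25 to 0.775 m from the base axis. Payload 4 kg.
Tool frame: the origin (TCP) lies between the finger pads, 19 mm behind the fingertips; this is the grasp point; z points along the fingers, y is the line along which they close (so a half turn about z gives the same grasp; the last joint's range is limited). The gripper opens to 94 mm and grips with 3 to 60 N. Pads are 16 mm wide; open, the fingers measure 119 mm over their backs; the gripper's body (75 mm by 177 mm) begins 78 mm behind the grasp point.
Start: joints at [1.153, 0.087, 1.371, -0, 1.684, -0.103], TCP at [0.17, 0.523, 0.224] pointing down, gripper open.
Joint ranges: [-3.1, 3.1], [-0.76, 2.03], [0.27, 2.55], [-1.08, 4.22], [0.17, 2.65], [-2.57, 2.57]. Speed limits (rad/s): [2.79, 2.79, 3.14, 3.14, 3.14, 3.14].

## Interface

Orientations are given as [roll, pitch, yaw] about the fixed x, y, z axes, in that order (R = Rz(yaw) Ry(pitch) Rx(roll)).
In Python, from bench import readout, imaging, robot gives the robot as it stands.
- The arm moves only by the tool carry_out, never from a script. Its argument "motion" is text: rows parted by semicolons, each of 7 numbers parted by spaces: the shift along the tool's x, y, z each as a share of 200 mm, from -1 to 1, then the turn, a rotation vector about the tool's x, y, z each as a share of 120 degrees, from -1 to 1, then the opening, from 0 (shut) to 1 (fully open). A call has 1 to 12 rows; each row shifts and turns the commanded pose from where the row before left it, along the tool's axes as they then stand; what a row does not reach is not made up. A row lasts 1/8 s, in which the tool goes at most 62.5 mm and 10.7 degrees, less where a joint would pass 70% of its speed; a pose out of reach is approached as far as the arm can. A call with a number of a shift or a turn outside -1 to 1 is refused whole. A call with a gripper value outside its range is refused whole. The fingers move at their own pace and stop on an object; the grip force is fixed at half the most. Time passes only in rows, so rows that do not move let the fingers close. It gives the time, the measured TCP pose, the force, the opening and the grip force at its end, in the units of the state.
- readout.get_obs(): the state, without advancing time (a new reading comes with each control period).
- imaging.snapshot(name): name is "scene" or "top"; returns a dict with "pixels" (420x560x3 uint8, red, green, blue), "fx", "fy", "cx", "cy" (pixels), "R" (3x3) and "t" (3): a world point X has camera coordinates R X + t. Camera axes: x right, y down, z forward; pixel columns grow to the right and rows downward; lengths in m; the calibration is good to about 2 mm. A picture is of the moment at which its call begins. There is no depth.
- robot.close_job(): hands the job in; it is judged then, once.
The state is a dict: "time": time; "joint_positions": joint angles; "qvel": joint speeds; "joint_torque": joint torques, N m; "tool_pos": TCP position; "ee_rot": TCP orientation; "wrist_force": force on the tool from outside, world axes, zero at the start; "wrist_torque": the same for the moment, N m; "width": finger opening in m; "finger_force": force on a finger pad.
Only numpy, scipy, OpenCV 4.12 (cv2) and the standard library are available. Lean on these libraries where they do the work, as an engineer would, in place of code of your own. Each camera call takes 0.05 s, during which the arm holds its last target. There are 200 camera calls.

## Working session

There is one attempt and no reset: what is moved stays moved. The work goes in short steps, Python scripts to look and compute and a tool call to move; the robot and the scene stay as the last step left them, time stands still between calls to the robot, and variables do not carry over. Pictures are saved under pics/ and viewed, at most 10 in all, crops included, and the job is handed in when it is done.

Besides the shell and the picture viewer there is one more tool, called after ">>>" as name(argument=value, ...) on one line, values as JSON. carry_out: Moves the arm, as the interface text tells. Its arguments: {"type":"object","properties":{"motion":{"type":"string"}},"required":["motion"]}

```bash
mkdir -p pics; ls; python3 - <<'E'
from bench import readout, imaging
import cv2,numpy as np
for n in("scene","top"):
    s=imaging.snapshot(n); cv2.imwrite(f"pics/{n}0.png",s["pixels"][:,:,::-1])
    print(n,s["fx"],s["fy"],s["cx"],s["cy"],np.round(s["R"],4).tolist(),np.round(s["t"],4).tolist())
print(readout.get_obs())
E
```

```text
pics
scene 413.6593252462189 413.6593252462189 278.53726276439994 204.09002402950324 [[0.8551, -0.5184, 0.0015], [-0.2997, -0.4967, -0.8145], [0.4231, 0.6961, -0.5801]] [-0.4478, 0.2398, 0.9551]
top 408.2287453092681 408.2287453092681 281.00641435929725 207.72368106726051 [[0.0256, -0.9997, -0.0023], [-0.9814, -0.0247, -0.1906], [0.1905, 0.0071, -0.9817]] [0.0052, 0.5606, 1.3136]
{'time': 0.1, 'joint_positions': array([ 1.15290167e+00,  8.78813625e-02,  1.37207070e+00, -1.60922604e-05,
        1.68359140e+00, -1.03074819e-01]), 'qvel': array([-0.00045834, -0.0015945 , -0.00115357,  0.00043587, -0.00043423,
        0.00137476]), 'joint_torque': array([ 2.24330484e-03, -3.41251981e+01, -3.03301692e+01,  7.19768903e-02,
        3.04124295e-02, -7.83742257e-05]), 'tool_pos': array([0.17011936, 0.52256053, 0.22323748]), 'ee_rot': array([-3.13965056e+00, -1.84814216e-04,  2.82677084e+00]), 'wrist_force': array([ 0.02468439, -0.38609726, -0.0552965 ]), 'wrist_torque': array([-0.02125819, -0.01346042,  0.00358928]), 'finger_force': 0.0, 'width': 0.09419338560890964}
```

View pics/scene0.png

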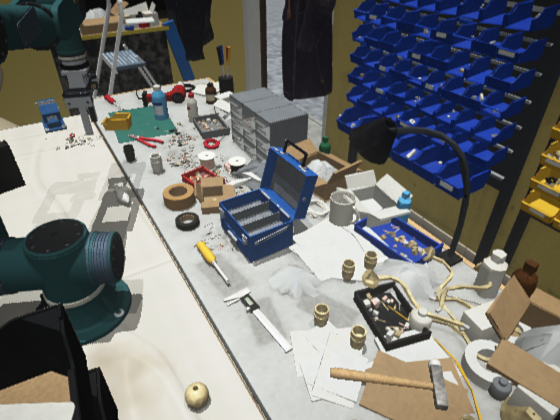

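View pics/top0.png

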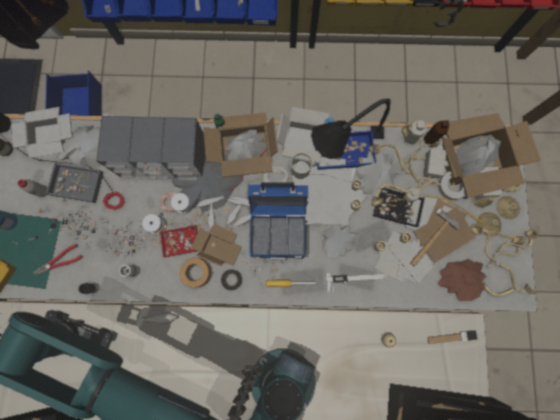

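```bash
python3 - <<'E'
import cv2
a=cv2.imread("pics/top0.png")[155:295,235:435]; cv2.imwrite("pics/topc.png",cv2.resize(a,None,fx=4,fy=4,interpolation=cv2.INTER_CUBIC))
a=cv2.imread("pics/scene0.png")[135:360,200:460]; cv2.imwrite("pics/scenec.png",cv2.resize(a,None,fx=2.6,fy=2.6,interpolation=cv2.INTER_CUBIC))
E
```

```text
(no output)
```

View pics/topc.png

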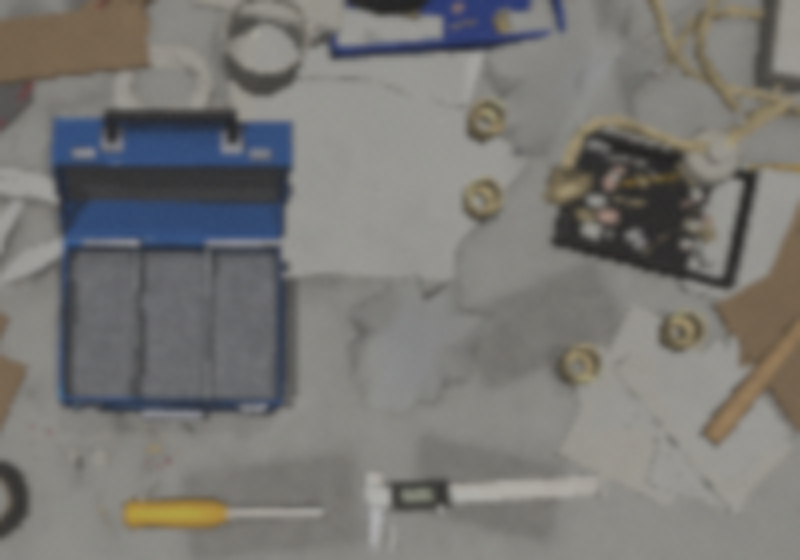

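View pics/scenec.png

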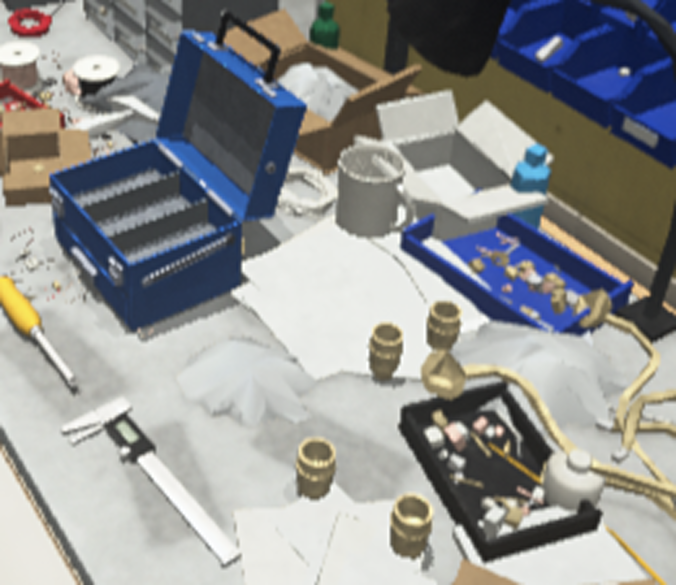

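```bash
cat > h.py <<'E'
import numpy as np,cv2
from bench import readout,imaging,robot
from scipy.spatial.transform import Rotation as Ro
S={n:imaging.snapshot(n) for n in("scene","top")}
def ray(n,u,v):
    s=S[n];R=np.array(s["R"]);C=-R.T@np.array(s["t"])
    d=R.T@np.array([(u-s["cx"])/s["fx"],(v-s["cy"])/s["fy"],1]);return C,d/np.linalg.norm(d)
def at(n,p,z):
    C,d=ray(n,*p);return C+d*(z-C[2])/d[2]
def tri(p,q):
    A=np.zeros((3,3));b=np.zeros(3)
    for n,x in(("top",p),("scene",q)):
        C,d=ray(n,*x);P=np.eye(3)-np.outer(d,d);A+=P;b+=P@C
    return np.linalg.solve(A,b)
def proj(n,X):
    s=S[n];c=np.array(s["R"])@X+s["t"];return s["fx"]*c[0]/c[2]+s["cx"],s["fy"]*c[1]/c[2]+s["cy"]
T=lambda x,y:(x/4+235-.375,y/4+155-.375)
Q=lambda x,y:(x/2.6+200-.3,y/2.6+135-.3)
E
python3 - <<'E'
from h import *
np.set_printoptions(precision=4,suppress=True)
print([ray(n,0,0)[0] for n in S])
hsv={n:cv2.cvtColor(S[n]["pixels"],cv2.COLOR_RGB2HSV) for n in S}
for t,q in zip([(487,119),(483,199),(580,365),(683,330)],[(443,308),(386,330),(316,450),(411,505)]):
    print("H",at("top",T(*t),.05),at("scene",Q(*q),.05),tri(T(*t),Q(*q)))
    # brass mask blob in both views: full body silhouette
    for n,p in(("top",T(*t)),("scene",Q(*q))):
        m=cv2.inRange(hsv[n],(12,70,30),(32,255,255));u,v=map(int,p);r=8 if n=="top" else 13
        ys,xs=np.nonzero(m[v-r:v+r+6,u-r:u+r+1]);print("  ",n,xs.min()+u-r,xs.max()+u-r,ys.min()+v-r,ys.max()+v-r,len(xs),xs.mean()+u-r,ys.mean()+v-r)
for nm,t,q in[("frontL",(61,404),(52,190)),("frontR",(284,407),(131,268)),("backR",(284,252),(242,224))]:
    print(nm,at("top",T(*t),.09),at("scene",Q(*q),.09),tri(T(*t),Q(*q)))
for nm,t,q in[("barL",(107,116),(226,17)),("barR",(239,116),(276,51)),("lidcornerL",(54,120),(185,32)),("lidcR",(291,125),(303,102))]:
    print(nm,tri(T(*t),Q(*q)))
print("mug",at("top",T(263,30),.091),at("scene",Q(370,160),.09))
print("copp",at("top",(151,222),.05),at("top",(180,201),.05),"lamp",tri((330,140),(372,140)))
E
```

```text
[array([ 0.0507, -0.7778,  0.7501]), array([0.2998, 0.0096, 1.3964])]
H [ 0.6482 -0.2344  0.05  ] [ 0.6476 -0.2371  0.05  ] [ 0.6493 -0.2351  0.0475]
   top 354 359 182 187 8 356.5 184.25
   scene 365 376 251 271 166 370.26506024096386 260.2710843373494
H [ 0.5788 -0.2304  0.05  ] [ 0.5813 -0.2327  0.05  ] [ 0.5804 -0.2314  0.0489]
   top 353 358 201 207 18 356.5 203.33333333333334
   scene 343 353 260 279 165 348.1212121212121 268.46060606060604
H [ 0.4411 -0.309   0.05  ] [ 0.4402 -0.3153  0.05  ] [ 0.4426 -0.3109  0.0439]
   top 377 383 242 248 19 380.7894736842105 244.57894736842104
   scene 314 328 304 325 208 321.30288461538464 313.53846153846155
H [ 0.4723 -0.3948  0.05  ] [ 0.4716 -0.3989  0.05  ] [ 0.4734 -0.3964  0.0458]
   top 402 408 234 240 26 406.03846153846155 236.92307692307693
   scene 351 365 326 346 252 357.4325396825397 336.0595238095238
frontL [0.3953 0.1143 0.09  ] [0.3863 0.082  0.09  ] [0.3983 0.116  0.0641]
frontR [ 0.3974 -0.0633  0.09  ] [ 0.3976 -0.0721  0.09  ] [ 0.3995 -0.0644  0.0832]
backR [ 0.5226 -0.0616  0.09  ] [ 0.5248 -0.0693  0.09  ] [ 0.5259 -0.063   0.0848]
barL [0.5953 0.0771 0.2377]
barR [ 0.5949 -0.0185  0.2428]
lidcornerL [0.5874 0.1239 0.2046]
lidcR [ 0.5997 -0.0591  0.2038]
mug [ 0.7093 -0.0414  0.091 ] [ 0.7056 -0.0458  0.09  ]
copp [0.5016 0.4522 0.05  ] [0.5756 0.3605 0.05  ] lamp [ 0.7151 -0.1177  0.2936]
```

>>> carry_out(motion="0 0 0 0 0 0.0857 0.6;0 0 0 0 0 0.0857 0.6;0 0 0 0 0 0.0857 0.6;0 0 0 0 0 0.0857 0.6;0 0 0 0 0 0.0857 0.6;0 0 0 0 0 0.0857 0.6;0 0 0 0 0 0.0857 0.6;-0.2 0.2 0 0 0 0 0.6;-0.2 0.2 0 0 0 0 0.6;-0.2 0.2 0 0 0 0 0.6;-0.2 0.2 0 0 0 0 0.6;0 0 0 0 0 0 0.6")

```text
time: 1.7
tool_pos: [0.3324, 0.3604, 0.2241]
ee_rot: [3.141, 0.001, 1.564]
wrist_force: [0.7, 0.4, -0.2]
width: 0.0564
finger_force: 0.0
```

>>> carry_out(motion="-0.28 0.01 0 0 0 0 0.6;-0.28 0.01 0 0 0 0 0.6;-0.28 0.01 0 0 0 0 0.6;-0.28 0.01 0 0 0 0 0.6;-0.28 0.01 0 0 0 0 0.6;-0.28 0.04 0 0 0 0 0.6;-0.28 0.06 0 0 0 0 0.6;-0.28 0.08 0 0 0 0 0.6;-0.28 0.1 0 0 0 0 0.6;-0.28 0.1 0 0 0 0 0.6;-0.28 0.11 0 0 0 0 0.6;0 0 0 0 0 0 0.6")

```text
time: 3.2
tool_pos: [0.4389, -0.255, 0.2221]
ee_rot: [-3.139, -0.002, 1.568]
wrist_force: [-0.7, 0.2, -0.3]
width: 0.0562
finger_force: 0.0
```

>>> carry_out(motion="-0.28 0.01 0 0 0 0 0.6;0 0 0.2 0 0 0 0.6;0 0 0.2 0 0 0 0.6;0 0 0.2 0 0 0 0.6;0 0 0.15 0 0 0 0.6;0 0 0.1 0 0 0 0.6;0 0 0.09 0 0 0 0.6;0 0 0 0 0 0 0.6;0 0 0 0 0 0 0.2;0 0 0 0 0 0 0.2;0 0 0 0 0 0 0.2;0 0 0 0 0 0 0.2")

```text
time: 4.7
tool_pos: [0.4404, -0.3096, 0.0371]
ee_rot: [3.14, 0.001, 1.57]
wrist_force: [0.3, 0.8, 2.6]
width: 0.0307
finger_force: 30.0
```

```bash
python3 - <<'E'
from h import *
print(readout.get_obs()["width"])
a=S["scene"]["pixels"][135:360,200:460,::-1]; cv2.imwrite("pics/g1.png",cv2.resize(a,None,fx=2.6,fy=2.6,interpolation=cv2.INTER_CUBIC))
E
```

```text
0.030917221336181314
```

View pics/g1.png

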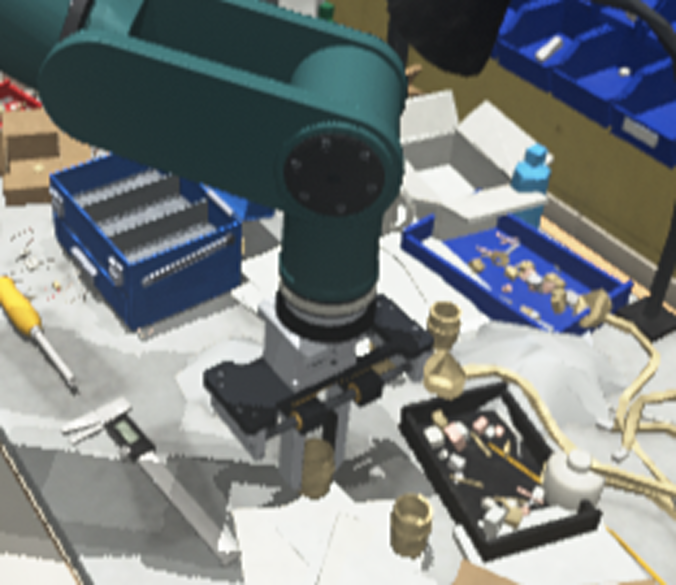

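>>> carry_out(motion="0 0 -0.2 0 0 0 0.2;0 0 -0.25 0 0 0 0.2;0 0 -0.25 0 0 0 0.2;0.2 0.01 0 0 0 0 0.2;0.25 0 0 0 0 0 0.2;0.25 0 0 0 0 0 0.2;0.25 0 0 0 0 0 0.2;0.25 0 0 0 0 0 0.2;0.19 0 0 0 0 0 0.2;0 0 0 0 0 0 0.2;0 0 0 0 0 0 0.2")

```text
time: 6.18
tool_pos: [0.4419, -0.0316, 0.176]
ee_rot: [-3.141, 0.001, 1.57]
wrist_force: [0.3, -0.4, -0.5]
width: 0.0307
finger_force: 30.0
```

```bash
python3 - <<'E'
from h import *
print(readout.get_obs()["tool_pos"])
a=S["scene"]["pixels"][135:360,170:430,::-1]; cv2.imwrite("pics/g2.png",cv2.resize(a,None,fx=2.6,fy=2.6,interpolation=cv2.INTER_CUBIC))
E
```

```text
[ 0.44204397 -0.03216477  0.17604489]
```

View pics/g2.png

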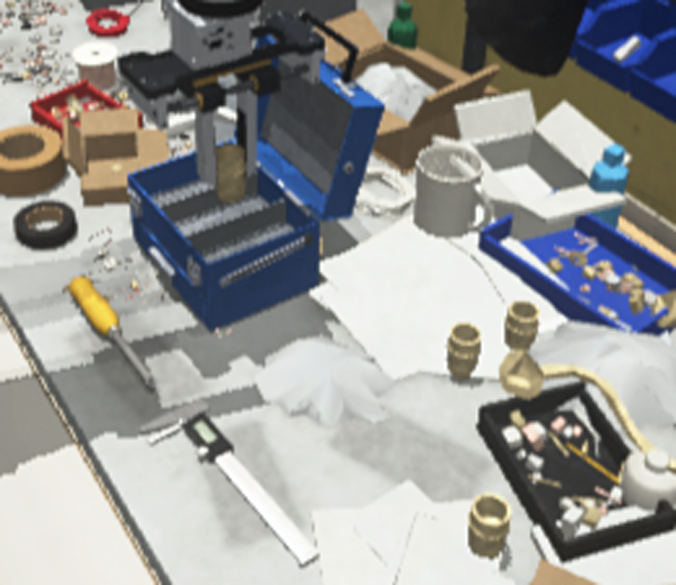

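>>> carry_out(motion="0 0 0.15 0 0 0 0.2;0 0 0.12 0 0 0 0.2;0 0 0.1 0 0 0 0.2;0 0 0.04 0 0 0 0.2;0 0 0.02 0 0 0 0.2;0 0 0 0 0 0 0.2;0 0 0 0 0 0 0.2")

```text
time: 7.15
tool_pos: [0.4427, -0.0313, 0.0911]
ee_rot: [3.14, 0.0, 1.57]
wrist_force: [0.0, 0.8, -0.4]
width: 0.0306
finger_force: 30.0
```

>>> carry_out(motion="0 0 0.01 0 0 0 0.2;0 0 0 0 0 0 0.5;0 0 0 0 0 0 0.5;0 0 0 0 0 0 0.5;0 0 -0.1 0 0 0 0.5;0 0 -0.2 0 0 0 0.5;0 0 -0.25 0 0 0 0.6;-0.25 0 0 0 0 0 0.6;-0.3 0.03 0 0 0 0 0.6;-0.3 0.04 0 0 0 0 0.6;-0.3 0.04 0 0 0 0 0.6;-0.3 0.03 0 0 0 0 0.6")

```text
time: 8.65
tool_pos: [0.47, -0.3231, 0.1981]
ee_rot: [3.141, -0.0, 1.57]
wrist_force: [0.5, -0.1, 0.5]
width: 0.0563
finger_force: 0.0
```

>>> carry_out(motion="-0.3 0 0 0 0 0 0.6;-0.08 0 0 0 0 0 0.6;0 0 0.15 0 0 0 0.6;0 0 0.2 0 0 0 0.6;0 0 0.15 0 0 0 0.6;0 0 0.1 0 0 0 0.6;0 0 0.05 0 0 0 0.6;0 0 0 0 0 0 0.6")

```text
time: 9.65
tool_pos: [0.4699, -0.3963, 0.0678]
ee_rot: [-3.141, -0.001, 1.571]
wrist_force: [0.3, -0.2, 0.5]
width: 0.0563
finger_force: 0.0
```

```bash
python3 - <<'E'
from h import *
print(readout.get_obs()["tool_pos"])
t=S["top"]["pixels"][170:290,225:425,::-1]; t=cv2.resize(t,(800,480),interpolation=cv2.INTER_CUBIC); cv2.imwrite("pics/t2.png",t)
E
```

```text
[ 0.47054637 -0.39732612  0.06945723]
```

View pics/t2.png

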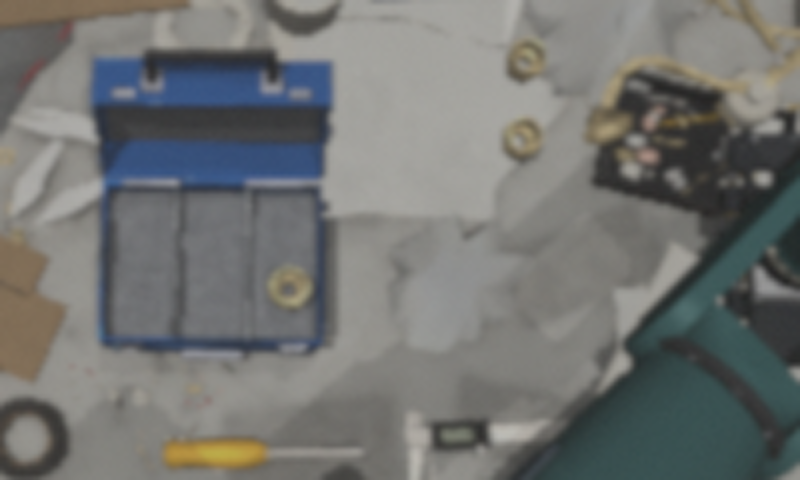

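>>> carry_out(motion="0 0 0.1 0 0 0 0.6;0 0 0.06 0 0 0 0.6;0 0 0 0 0 0 0.6;0 0 0 0 0 0 0.2;0 0 0 0 0 0 0.2;0 0 0 0 0 0 0.2;0 0 0 0 0 0 0.2;0 0 -0.2 0 0 0 0.2;0 0 -0.25 0 0 0 0.2;0 0 -0.25 0 0 0 0.2;0 0 0 0 0 0 0.2")

```text
time: 11.12
tool_pos: [0.4718, -0.3991, 0.1825]
ee_rot: [3.134, 0.008, 1.57]
wrist_force: [1.2, -0.6, 0.5]
width: 0.0319
finger_force: 30.0
```

>>> carry_out(motion="0.2 -0.01 0 0 0 0 0.2;0.28 -0.02 0 0 0 0 0.2;0.28 -0.02 0 0 0 0 0.2;0.28 -0.02 0 0 0 0 0.2;0.28 -0.02 0 0 0 0 0.2;0.28 -0.02 0 0 0 0 0.2;0.28 -0.02 0 0 0 0 0.2;0.24 -0.02 0 0 0 0 0.2;0 0 0 0 0 0 0.2;0 0 0 0 0 0 0.2;0 0 0.1 0 0 0 0.2;0 0 0.1 0 0 0 0.2")

```text
time: 12.62
tool_pos: [0.4403, 0.0253, 0.1354]
ee_rot: [-3.141, 0.0, 1.568]
wrist_force: [0.4, -0.2, -0.4]
width: 0.0317
finger_force: 30.0
```

>>> carry_out(motion="0 0 0.1 0 0 0 0.2;0 0 0.08 0 0 0 0.2;0 0 0.03 0 0 0 0.2;0 0 0.02 0 0 0 0.2;0 0 0 0 0 0 0.2;0 0 0 0 0 0 0.2")

```text
time: 13.38
tool_pos: [0.4406, 0.0269, 0.091]
ee_rot: [3.14, -0.0, 1.57]
wrist_force: [0.0, -0.8, -0.2]
width: 0.0321
finger_force: 30.0
```

```bash
python3 - <<'E'
from h import *
for p,q in(((330,157),(378,163)),((314,140),(356,138)),((348,150),(388,158))): print(tri(p,q).round(3))
for z in(.25,.35):print([at("top",p,z).round(3) for p in((330,157),(313,140),(349,150))])
E
```

```text
[ 0.701 -0.136  0.238]
[ 0.714 -0.07   0.281]
[ 0.702 -0.178  0.273]
[array([ 0.677, -0.122,  0.25 ]), array([ 0.728, -0.071,  0.25 ]), array([ 0.7  , -0.177,  0.25 ])]
[array([ 0.644, -0.11 ,  0.35 ]), array([ 0.691, -0.064,  0.35 ]), array([ 0.665, -0.161,  0.35 ])]
```

>>> carry_out(motion="0 0 0.01 0 0 0 0.2;0 0 0 0 0 0 0.5;0 0 0 0 0 0 0.5;0 0 0 0 0 0 0.5;0 0 -0.1 0 0 0 0.5;0 0 -0.2 0 0 0 0.5;0 0 -0.2 0 0 0 0.6;-0.25 0 0 0 0 0 0.6;-0.3 0.03 0 0 0 0 0.6;-0.3 0.04 0 0 0 0 0.6;-0.3 0.04 0 0 0 0 0.6;-0.1 0.03 0 0 0 0 0.6")

```text
time: 14.98
tool_pos: [0.4677, -0.226, 0.1877]
ee_rot: [-3.141, -0.0, 1.566]
wrist_force: [-0.2, 0.1, -0.9]
width: 0.0564
finger_force: 0.0
```

>>> carry_out(motion="-0.02 0 0.2 0 0 0 0.6;0 0.1 0.15 0 0 0 0.6;0 0.2 0 0 0 0 0.6;0 0.15 0 0 0 0 0.6;0 0.1 0 0 0 0 0.6;0 0 0 0 0 0 0.6;0 0 0.1 0 0 0 0.6")

```text
time: 15.85
tool_pos: [0.5788, -0.2271, 0.1]
ee_rot: [3.138, 0.001, 1.571]
wrist_force: [-0.0, -0.3, -0.4]
width: 0.0565
finger_force: 0.0
```

```bash
python3 - <<'E'
from h import *
print(readout.get_obs()["tool_pos"])
a=S["scene"]["pixels"][150:350,180:440,::-1]; cv2.imwrite("pics/g3.png",cv2.resize(a,None,fx=3,fy=3,interpolation=cv2.INTER_CUBIC))
E
```

```text
[ 0.57580938 -0.22593238  0.09579382]
```

View pics/g3.png

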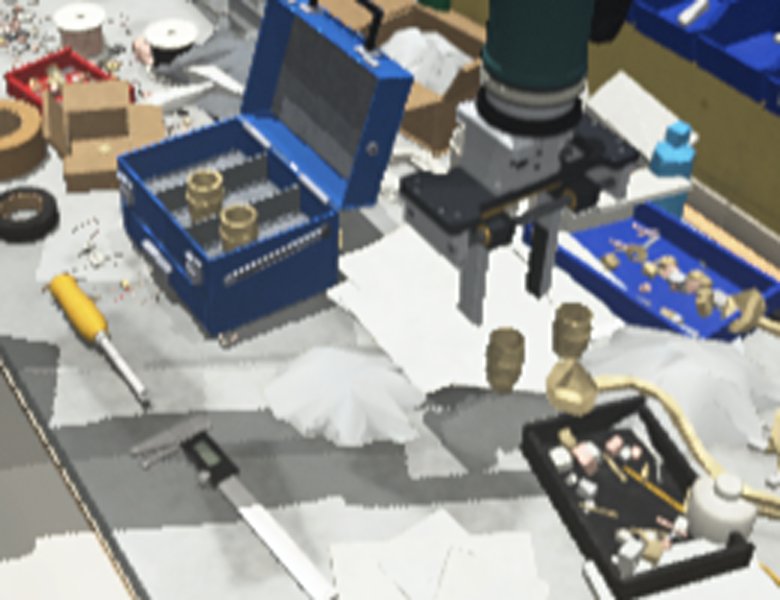

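>>> carry_out(motion="-0.03 0.02 0.05 0 0 0 0.6;0 0 0.1 0 0 0 0.6;0 0 0.1 0 0 0 0.6;0 0 0.04 0 0 0 0.6;0 0 0 0 0 0 0.6;0 0 0 0 0 0 0.2;0 0 0 0 0 0 0.2;0 0 0 0 0 0 0.2;0 0 0 0 0 0 0.2")

```text
time: 17.08
tool_pos: [0.5824, -0.2334, 0.041]
ee_rot: [3.14, 0.001, 1.57]
wrist_force: [-0.6, -0.1, 1.4]
width: 0.0314
finger_force: 30.0
```

>>> carry_out(motion="0 0 -0.15 0 0 0 0.2;0 0 -0.2 0 0 0 0.2;0 -0.2 0 0 0 0 0.2;0 -0.25 0 0 0 0 0.2;0 -0.26 -0.1 0 0 0 0.2;0 0 -0.25 0 0 0 0.2;0.2 0 0 0 0 0 0.2;0.28 0 0 0 0 0 0.2;0.28 0 0 0 0 0 0.2;0.28 0 0 0 0 0 0.2;0.28 0 0 0 0 0 0.2;0.27 0 0 0 0 0 0.2")

```text
time: 18.58
tool_pos: [0.4397, 0.0867, 0.1804]
ee_rot: [3.141, -0.0, 1.57]
wrist_force: [-0.1, -0.4, -1.0]
width: 0.0312
finger_force: 30.0
```

>>> carry_out(motion="0 0 0 0 0 0 0.2;0 0 0 0 0 0 0.2;0 0 0 0 0 0 0.2")

```text
time: 18.95
tool_pos: [0.4402, 0.0836, 0.1802]
ee_rot: [3.142, 0.0, 1.568]
wrist_force: [0.2, 0.1, -0.2]
width: 0.0315
finger_force: 30.0
```

>>> carry_out(motion="0 0 0.15 0 0 0 0.2;0 0 0.12 0 0 0 0.2;0 0 0.1 0 0 0 0.2;0 0 0.04 0 0 0 0.2;0 0 0.02 0 0 0 0.2;0 0 0 0 0 0 0.2;0 0 0 0 0 0 0.2")

```text
time: 19.82
tool_pos: [0.4408, 0.0848, 0.0952]
ee_rot: [3.14, -0.0, 1.57]
wrist_force: [-0.8, -0.7, -0.9]
width: 0.0311
finger_force: 30.0
```

>>> carry_out(motion="0 0 0.01 0 0 0 0.2;0 0 0.005 0 0 0 0.2;0 0 0 0 0 0 0.5;0 0 0 0 0 0 0.5;0 0 0 0 0 0 0.5;0 0 -0.1 0 0 0 0.5;0 0 -0.2 0 0 0 0.5;0 0 -0.25 0 0 0 0.5;0 0 -0.25 0 0 0 0.6;-0.1 0 -0.25 0 0 0 0.6;-0.1 0 -0.2 0 0 0 0.6;-0.08 0 0 0 0 0 0.6")

```text
time: 21.32
tool_pos: [0.4413, 0.0281, 0.345]
ee_rot: [3.134, 0.0, 1.57]
wrist_force: [-0.1, 0.1, -0.1]
width: 0.0564
finger_force: 0.0
```

```bash
python3 - <<'E'
from h import *
print(readout.get_obs()["tool_pos"])
a=S["scene"]["pixels"][135:285,200:400,::-1]; b=S["top"]["pixels"][160:270,235:375,::-1]
c=np.zeros((600,800,3),np.uint8); a=cv2.resize(a,(400,300),interpolation=cv2.INTER_CUBIC);b=cv2.resize(b,(400,314),interpolation=cv2.INTER_CUBIC)
a=cv2.resize(S["scene"]["pixels"][140:270,210:340,::-1],(400,400),interpolation=cv2.INTER_CUBIC)
c[:400,:400]=a;c[:314,400:]=b;cv2.imwrite("pics/g4.png",c[:400])
E
```

```text
[0.44011424 0.02775266 0.34064153]
```

View pics/g4.png

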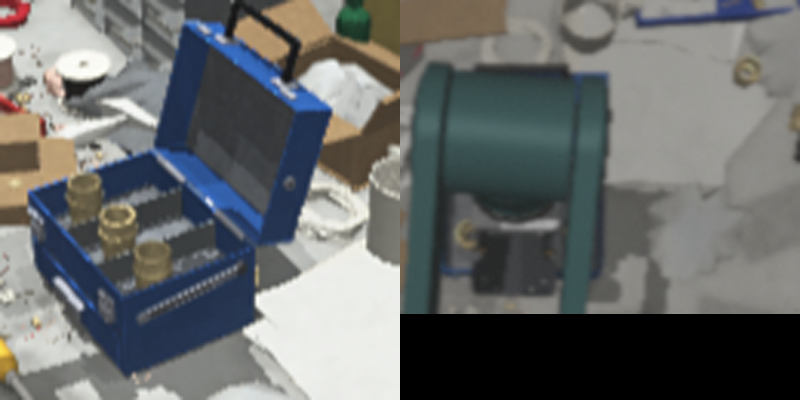

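>>> carry_out(motion="0 0.1 0 0 0 0 0.7;0 0.15 0 0 0 0 0.7;0 0.15 0 0 0 0 0.7;0 0.15 0 0 0 0 0.7;0 0.12 0 0 0 0 0.7;0 0.1 0 0 0 0 0.7;0 0 0 0 0 0 0.7;0 0 0 0 0 0 0.7")

```text
time: 22.42
tool_pos: [0.5933, 0.0292, 0.3399]
ee_rot: [-3.139, -0.0, 1.571]
wrist_force: [-0.5, 0.4, 0.3]
width: 0.0658
finger_force: 0.0
```

```bash
python3 - <<'E'
from h import *
print(readout.get_obs()["tool_pos"],proj("scene",np.array([.594,.029,.246])))
print(at("top",T(107,115),.246),at("top",T(239,115),.246),at("scene",Q(226,17),.246),at("scene",Q(276,51),.246))
a=S["scene"]["pixels"][70:250,190:430,::-1]; cv2.imwrite("pics/g5.png",cv2.resize(a,None,fx=3.3,fy=3.3,interpolation=cv2.INTER_CUBIC))
E
```

```text
[0.59329977 0.02902908 0.34122357] (np.float64(295.9121514092808), np.float64(145.70553690303842))
[0.59361079 0.07682427 0.246     ] [ 0.59600437 -0.01899173  0.246     ] [0.58679457 0.06327726 0.246     ] [ 0.58990107 -0.02315998  0.246     ]
```

View pics/g5.png

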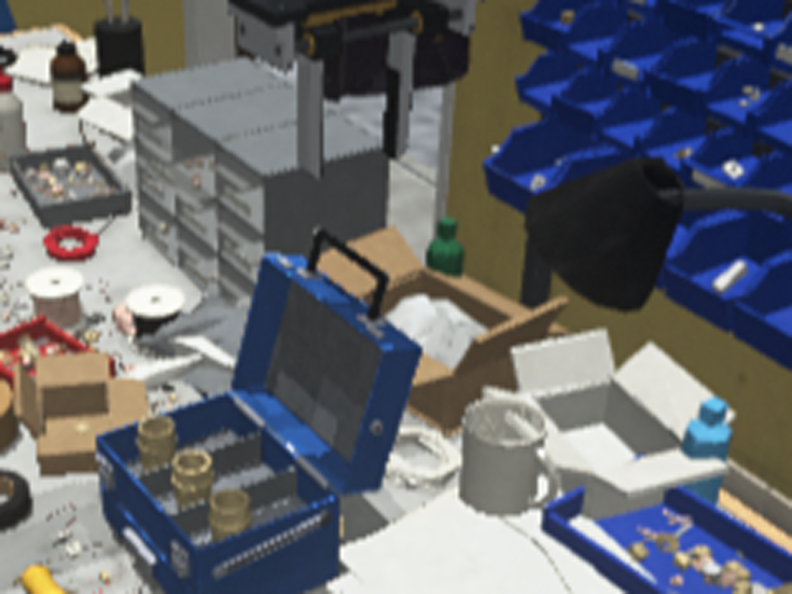

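>>> carry_out(motion="0 0 0.12 0 0 0 0.7;0 0 0.12 0 0 0 0.7;0 0 0.1 0 0 0 0.7;0 0 0.08 0 0 0 0.7;0 0 0.03 0 0 0 0.7;0 0 0 0 0 0 0.7;0 0 0 0 0 0 0")

```text
time: 23.4
tool_pos: [0.5945, 0.0288, 0.2524]
ee_rot: [3.14, -0.0, 1.57]
wrist_force: [-0.1, 0.9, 0.3]
width: 0.0591
finger_force: 0.0
```

>>> carry_out(motion="0 0 0 0 0 0 0;0 0 0 0 0 0 0;0 0 0 0 0 0 0;0 0 0 0 0 0 0;0 0 0 0 0 0 0")

```text
time: 24.02
tool_pos: [0.5941, 0.0288, 0.2512]
ee_rot: [-3.142, -0.0, 1.57]
wrist_force: [-0.9, -0.8, 0.5]
width: 0.0092
finger_force: 0.9
```

>>> carry_out(motion="0 0 0 0 0 0 0;0 0 0 0 0 0 0")

```text
time: 24.28
tool_pos: [0.5939, 0.0288, 0.2512]
ee_rot: [-3.141, -0.0, 1.571]
wrist_force: [-0.5, -0.0, 1.5]
width: 0.0077
finger_force: 30.0
```

>>> carry_out(motion="0 -0.021 -0.008 0 0 0 0;0 -0.021 -0.008 0 0 0 0;0 -0.0215 -0.007 0 0 0 0;0 -0.0215 -0.007 0 0 0 0;0 -0.0215 -0.006 0 0 0 0;0 -0.0215 -0.006 0 0 0 0;0 -0.022 -0.005 0 0 0 0;0 -0.022 -0.005 0 0 0 0;0 -0.0225 -0.0035 0 0 0 0;0 -0.0225 -0.0035 0 0 0 0;0 -0.022 -0.0025 0 0 0 0;0 -0.022 -0.0025 0 0 0 0")

```text
time: 25.78
tool_pos: [0.5418, 0.0284, 0.2646]
ee_rot: [3.141, 0.001, 1.57]
wrist_force: [2.0, -4.1, 2.6]
width: 0.008
finger_force: 30.1
```

>>> carry_out(motion="-0.001 -0.0225 -0.001 0 0 0 0;-0.001 -0.0225 -0.001 0 0 0 0;-0.001 -0.0225 0 0 0 0 0;-0.001 -0.0225 0 0 0 0 0;-0.001 -0.0225 0.001 0 0 0 0;-0.001 -0.0225 0.001 0 0 0 0;-0.001 -0.0225 0.002 0 0 0 0;-0.001 -0.0225 0.002 0 0 0 0;-0.001 -0.022 0.004 0 0 0 0;-0.001 -0.022 0.004 0 0 0 0;-0.001 -0.022 0.005 0 0 0 0;0 -0.022 0.005 0 0 0 0")

```text
time: 27.28
tool_pos: [0.4878, 0.0276, 0.2595]
ee_rot: [-3.141, -0.002, 1.571]
wrist_force: [1.5, 3.9, 0.3]
width: 0.0079
finger_force: 30.0
```

>>> carry_out(motion="0 0 0 0 0 0 0;0 0 0 0 0 0 0;0 0 0 0 0 0 0;0 0 0 0 0 0 0")

```text
time: 27.78
tool_pos: [0.4882, 0.0275, 0.2596]
ee_rot: [-3.141, -0.002, 1.571]
wrist_force: [0.1, 5.6, 1.2]
width: 0.0077
finger_force: 30.0
```

```bash
python3 - <<'E'
from h import *
o=readout.get_obs();print(o["tool_pos"],o["wrist_force"],o["wrist_torque"],o["qvel"].round(4))
for n in S: # handle bar blackness near expected bar ends
    for q in(1.13,1.21,1.29):
        print(n,q,[np.round(proj(n,np.array([.528-.169*np.cos(q+.119),y,.09+.169*np.sin(q+.119)])),1) for y in(.074,-.016)])
h=cv2.cvtColor(S["scene"]["pixels"],cv2.COLOR_RGB2HSV)
m=cv2.inRange(h,(105,120,40),(125,255,255))[100:270,200:345]
n,l,st,c=cv2.connectedComponentsWithStats(m);print(st[st[:,4]>150])
cv2.imwrite("pics/raw5.png",S["scene"]["pixels"][:,:,::-1])
# lid right side face lower/upper corners: rows/cols of blue at right extent
ys,xs=np.nonzero(m)
for v in range(0,150,8):
    r=xs[ys==v]
    if len(r):print(v+100,r.min()+200,r.max()+200,len(r))
E
```

```text
[0.48819785 0.02752055 0.25958864] [0.42177129 6.68355595 1.97546936] [ 0.96791957 -0.21038602  0.01548408] [-0.0008 -0.0005 -0.0001  0.0003 -0.0013 -0.0005]
scene 1.13 [array([247.4, 148.4]), array([264.8, 163.4])]
scene 1.21 [array([251.8, 145.8]), array([269.4, 160.7])]
scene 1.29 [array([256.3, 143.7]), array([274.1, 158.3])]
top 1.13 [array([260.8, 223.7]), array([292.5, 224.5])]
top 1.21 [array([260.9, 219. ]), array([292.7, 219.8])]
top 1.29 [array([261. , 214.2]), array([292.8, 215. ])]
[[    0     0   145   170 21364]
 [   45    50    59    69  1425]
 [   20    89    72    72  1753]]
116 341 344 4
124 338 344 7
156 245 253 4
164 249 274 22
172 253 284 23
180 257 291 27
188 261 294 30
196 243 297 52
204 220 300 36
212 225 301 23
220 222 291 23
228 224 291 30
236 236 291 38
244 237 290 45
```

```bash
python3 -c "
from bench import robot
print(robot.close_job())"
```

```text
the job is handed in; nothing more can be done
None
```

The job is handed in, but the result was not shown: the last picture, taken before the swing, shows one lampholder upright in each compartment, the fourth was left untouched on the desk, and the arm is holding the lid still by the middle of its handle at about 1.21 rad, worked out from how far the gripper moved.

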